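# Seat the round-bottomed canister in its ring

## Task

First lift the white cap off the wide ring support and put it down flat, knob up, about the middle of the shallow white tray. Then, with the round-bottomed canister still in its black block, raise its folded wire bail upright, lift the canister out by the bail and set it down gently in the ring you uncovered, so that it sits level and centred, and let go. Keep the canister upright and leave everything else on the deck where it is.

Things in the scene. Friction and masses are not known exactly. Their poses are not given: they have to be found in the camera images.
- canister: Closed steel sample canister with a hemispherical bottom and a flat lid: 96 mm across (too wide for most grippers, so it is handled by its bail), 91 mm high, about 0.55 to 0.8 kg, low centre of mass. Its lower half-ball has radius 48 mm. Origin: the lowest point of the round bottom; z up along its axis. The bail's hinge line runs along the canister's y axis, 72 mm above the origin; the folded bail points to the canister's -x side. It starts upright in the nest.
- canister_center (a point): Centre of the canister's half-ball, on its axis 48 mm above its lowest point.
- bail (a joint): Angle of the wire bail about the hinge line: 0 = folded down, level, pointing to the canister's -x; pi/2 = upright over the canister; pi = folded over to +x. Its pivots are slightly stiff (0.0085 N m): it stays where it is left, and the canister hangs plumb from it to within 3 to 4 degrees.
- bail_grip (a point): Middle of the bail's grip, a black plastic sleeve 12 mm thick and 52 mm long, parallel to the hinge line and 92 mm from it; it turns freely on its wire, so it can stay pinched while the bail swings up. The free gap between the folded bail's sleeve and the canister's side is 38 mm. Upright, its middle is 73 mm above the lid. 4 mm wires run from it to pivots 54 mm either side of the axis.
- nest: Fixed black block, 130 x 130 mm, 34 mm high, with a round hole 76 mm wide in which the canister starts, its lowest point about 15 mm above the table. Origin: centre of the underside.
- ring_support_seat (a point): Centre of the top plane of the wide ring support, the goal: a fixed aluminium ring on three thin posts and a dark round base 110 mm wide; ring 104 mm outside, 76 mm opening, 12 mm thick, top 75 mm above the table. The seated canister's lowest point is about 19 mm below this point and canister_center about 29 mm above it. Starts covered by the cap.
- small_ring_seat (a point): Centre of the top plane of the other, uncovered ring support: the same stand with a 48 mm opening. Too small; not used.
- cap: Loose white plastic cap that covers the wide ring: a disc 96 mm wide and 6 mm thick, a plug 68 mm wide and 6 mm deep under it, and a knob 22 mm wide and 30 mm tall on top (42 mm high over all, 90 g). Origin: centre of the plug's underside; z up; the knob's middle is 27 mm above it.
- tray_in (a point): Centre of the inner floor (4 mm above the table) of the fixed shallow white tray: 150 x 150 mm outside, 142 mm inside, walls 18 mm high.
- tip_box: Loose green tip box, 122 x 84 x 82 mm high. Bystander; origin at the centre of its underside.
- tip_box_tall: Loose orange tip box, 122 x 84 x 107 mm high. Bystander; origin under its centre.
- tube_rack: Loose blue rack of capped tubes, 125 x 85 x 61 mm high. Bystander; origin under its centre.
- reagent_bottle: Loose amber bottle, 60 mm across, 105 mm high. Bystander; origin under its centre.
- media_bottle: Loose white bottle, 44 mm across, 90 mm high. Bystander; origin under its centre.
- jar: Loose glass jar with a white lid, 68 mm across, 75 mm high. Bystander; origin under its centre.
- well_plate: Loose clear six-well plate, 85 x 127 x 23 mm high. Bystander; origin under its centre.
- ring_support: The wide ring support as a whole (see ring_support_seat). Origin: centre of its base's underside.
Mind the look-alikes: they are no part of the job. Leave any purple look-alike of the cap alone. What is shaped like the part that bears tray_in but yellow is not meant.

How it is judged:
By the outcome, as a careful person would: the job done as asked, in the order asked, and still so for the second after the job is handed in, with the robot touching nothing.
It also fails if it takes over 67 s, if anything falls off the work surface, if the arm or the gripper's body presses on something with over 40 N, if the wrist force passes 120 N, or if a joint passes its speed limit or range.

## Robot

A 6-joint arm with a two-finger parallel gripper is mounted at the origin on the work surface. World frame = base frame: x ahead of the robot, y to its left, z up, the work surface at z = 0. Lengths are in m, angles in rad, forces in N, time in s.
With the tool pointing down it reaches from about 0.25 to 0.775 m from the base axis. Payload 4 kg.
Tool frame: the origin (TCP) lies at the very end of the fingers, on their centre line; the grasp point (between the pads) lies 19 mm behind it; z points along the fingers, y is the line along which they close (so a half turn about z gives the same grasp; the last joint's range is limited). The gripper opens to 94 mm and grips with 3 to 60 N. Pads are 16 mm wide; open, the fingers measure 119 mm over their backs; the gripper's body (75 mm by 177 mm) begins 78 mm behind the grasp point.
Start: joints at [-1.234, 0.087, 1.371, -0, 1.684, -0.103], TCP at [0.234, -0.498, 0.206] pointing down, gripper open.
Joint ranges: [-3.1, 3.1], [-0.76, 2.03], [0.27, 2.55], [-1.08, 4.22], [0.17, 2.65], [-2.57, 2.57]. Speed limits (rad/s): [2.79, 2.79, 3.14, 3.14, 3.14, 3.14].

## Interface

Orientations are given as [roll, pitch, yaw] about the fixed x, y, z axes, in that order (R = Rz(yaw) Ry(pitch) Rx(roll)).
In Python, from bench import robot, vision gives the robot as it stands.
- The arm moves only by the shell command python3 -m crank 'ROWS'. ROWS is JSON, a list of rows, each a list of 3 entries, a list of its own where there are three numbers: the closure, from 0 (fully open) to 1 (shut), then the shift along the tool's x, y, z in m, then the turn, a rotation vector about the tool's x, y, z in degrees. A call has 1 to 8 rows; each row shifts and turns the commanded pose from where the row before left it, along the tool's axes as they then stand; what a row does not reach is not made up. A row lasts 1/10 s, in which the tool goes at most 50 mm and 8.59 degrees, less where a joint would pass 70% of its speed; a pose out of reach is approached as far as the arm can. A call with a gripper value outside its range is refused whole. The fingers move at their own pace and stop on an object; the grip force is fixed at half the most. Time passes only in rows, so rows that do not move let the fingers close. It gives the time, the measured TCP pose, the force, the opening and the grip force at its end, in the units of the state.
- robot.get_obs(): the state, without advancing time (a new reading comes with each control period).
- vision.snapshot(name): name is "scene" or "top" or "wrist"; returns a dict with "color" (480x640x3 uint8, red, green, blue), "z_map" (480x640 float32, m along the optical axis (not along the pixel's ray), 0 where there is no reading), "fx", "fy", "cx", "cy" (pixels), "dist" ([k1, k2, p1, p2, k3] as OpenCV has them; the pictures are not rectified), "R" (3x3) and "t" (3): a world point X has camera coordinates R X + t. Camera axes: x right, y down, z forward; pixel columns grow to the right and rows downward; lengths in m; the calibration is good to about 2 mm. A picture is of the moment at which its call begins.
- robot.close_job(): hands the job in; it is judged then, once.
The state is a dict: "time": time; "joint_positions": joint angles; "qvel": joint speeds; "joint_torque": joint torques, N m; "tool_pos": TCP position; "ee_rot": TCP orientation; "wrist_force": force on the tool from outside, world axes, zero at the start; "wrist_torque": the same for the moment, N m; "width": finger opening in m; "finger_force": force on a finger pad.
Only numpy, scipy, OpenCV 4.12 (cv2) and the standard library are available. Lean on these libraries where they do the work, as an engineer would, in place of code of your own. Each camera call takes 0.05 s, during which the arm holds its last target. There are 200 camera calls.

## Working session

There is one attempt and no reset: what is moved stays moved. The work goes in short steps, Python scripts to look and compute and a shell command to move; the robot and the scene stay as the last step left them, time stands still between calls to the robot, and variables do not carry over. Pictures are saved under pics/ and viewed, at most 10 in all, crops included, and the job is handed in when it is done.

```bash
mkdir -p pics; ls; cat > h.py <<'E'
import numpy as np, cv2
from bench import robot, vision
def snap(n):
    s=vision.snapshot(n); return s
def save(s,f,crop=None,scale=1):
    im=cv2.cvtColor(s["color"],cv2.COLOR_RGB2BGR)
    if crop: im=im[crop[1]:crop[3],crop[0]:crop[2]]
    if scale!=1: im=cv2.resize(im,None,fx=scale,fy=scale,interpolation=cv2.INTER_CUBIC)
    cv2.imwrite("pics/"+f,im)
def cloud(s):
    K=np.array([[s["fx"],0,s["cx"]],[0,s["fy"],s["cy"]],[0,0,1.]])
    v,u=np.mgrid[0:480,0:640]
    p=cv2.undistortPoints(np.stack([u,v],-1).reshape(-1,1,2).astype(float),K,np.array(s["dist"],float)).reshape(480,640,2)
    z=s["z_map"]; c=np.dstack([p*z[...,None],z])
    X=(c-np.array(s["t"]))@np.array(s["R"]); X[z==0]=np.nan
    return X
E
python3 - <<'E'
from h import *
for n in("top","scene"):
    s=snap(n); save(s,n+"0.png"); np.savez(n+"0.npz",**s)
    print(n, -np.array(s["R"]).T@s["t"], np.array(s["R"])[2])
o=robot.get_obs(); print(o["time"],o["tool_pos"],o["ee_rot"],o["width"],o["wrist_force"])
E
```

```text
pics
top [ 0.20274421 -0.02873906  1.5372111 ] [ 2.11315938e-01 -2.89441023e-04 -9.77417767e-01]
scene [0.94507821 0.41658438 1.02042644] [-0.39124159 -0.39394209 -0.83170887]
0.1 [ 0.23399621 -0.49720355  0.20444513] [-3.13965468e+00 -2.23033657e-04  4.39764378e-01] 0.09385225799766576 [-0.14615689  0.5149847  -0.36027538]
```

View pics/top0.png

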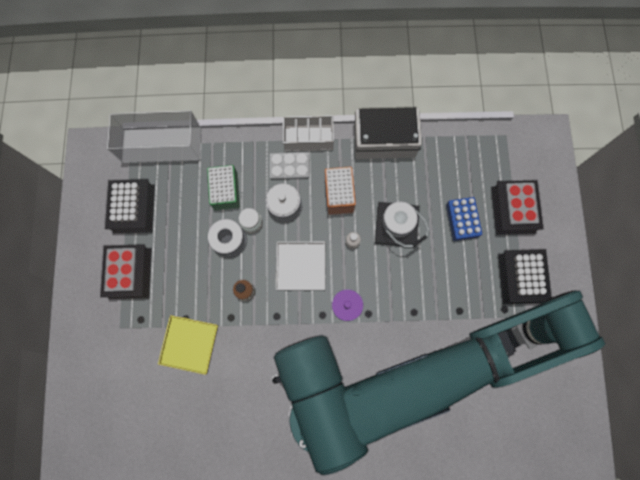

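View pics/scene0.png

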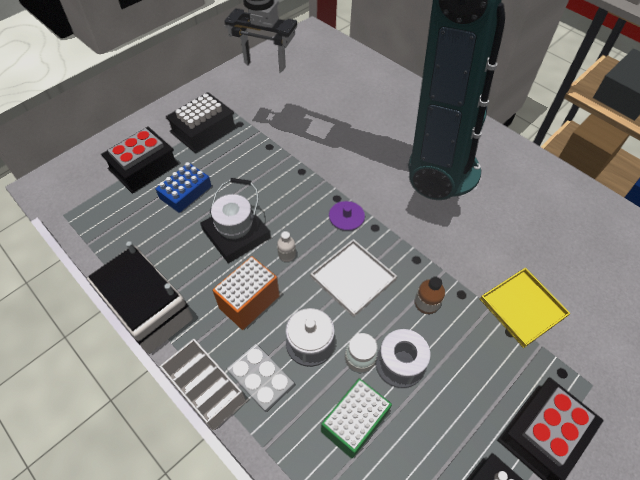

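The top view shows the white cap on the wide ring at (283,200). Candidates that could be mistaken for it are the purple cap (348,305), the small ring (225,237) and the jar lid (249,220). The tray is white at (301,266) and the yellow one at (189,345) is a decoy. The canister is at (400,217) with its sleeve near (425,240). I choose the white cap at (283,200) and the white tray, and check them in a close crop.

```bash
python3 - <<'E'
from h import *
for n in("top","scene"):
    s=dict(np.load(n+"0.npz")); X=cloud(s); c=s["color"].astype(int)
    sat=c.max(2)-c.min(2)
    def rep(name,m):
        p=X[m]; 
        if len(p): print(n,name,len(p),"med",np.median(p,0).round(4),"mid",((np.percentile(p,1,axis=0)+np.percentile(p,99,axis=0))/2).round(4),"rng",np.ptp(p,axis=0).round(3))
    boxes=dict(top=dict(cap=(260,180,305,222),tray=(270,238,330,295),can=(375,195,440,260),small=(205,215,246,260)),
      scene=dict(cap=(283,305,338,365),tray=(308,238,400,315),can=(200,172,270,260),small=(376,325,434,390)))[n]
    for k,(a,b,d,e) in boxes.items():
        box=np.zeros((480,640),bool); box[b:e,a:d]=1
        z=X[...,2]
        if k=="cap": rep("disc",box&(abs(z-.081)<.006)); rep("knob",box&(z>.1))
        if k=="tray": rep("floor",box&(z<.012)&(c.min(2)>150)); rep("rim",box&(z>.012)&(c.min(2)>120))
        if k=="can": rep("lid",box&(abs(z-.106)<.006)&(c.min(2)>110)); rep("nest",box&(abs(z-.034)<.006)&(c.max(2)<60)); rep("sleeve?",box&(z>.065)&(c.max(2)<70))
        if k=="small": rep("ring",box&(abs(z-.075)<.006))
s=dict(np.load("top0.npz"));a=cv2.cvtColor(s["color"][180:300,260:360],4)
b=cv2.cvtColor(s["color"][180:280,365:465],4)
s2=dict(np.load("scene0.npz")); d=cv2.cvtColor(s2["color"][165:265,190:290],4)
cv2.imwrite("pics/c1.png",np.hstack([cv2.resize(q,(260,300),interpolation=2) for q in(a,b,d)]))
E
```

```text
top disc 697 med [0.6481 0.1079 0.0813] mid [0.6506 0.1094 0.0809] rng [0.102 0.101 0.012]
top knob 48 med [0.6498 0.108  0.1109] mid [0.6515 0.1095 0.1086] rng [0.022 0.021 0.017]
top floor 2093 med [0.4586 0.0625 0.0044] mid [0.462  0.0632 0.0036] rng [0.176 0.168 0.019]
top rim 274 med [0.4669 0.0691 0.0177] mid [0.4572 0.0624 0.0188] rng [0.159 0.151 0.014]
top lid 787 med [ 0.5749 -0.2431  0.1067] mid [ 0.5604 -0.2569  0.1061] rng [0.137 0.123 0.012]
top nest 420 med [ 0.5395 -0.2019  0.0344] mid [ 0.5782 -0.237   0.034 ] rng [0.134 0.134 0.012]
top sleeve? 53 med [ 0.5059 -0.2855  0.1132] mid [ 0.5158 -0.2654  0.0919] rng [0.067 0.115 0.053]
top ring 754 med [0.5484 0.2796 0.0753] mid [0.5494 0.2789 0.075 ] rng [0.118 0.113 0.012]
scene disc 1468 med [0.6583 0.1159 0.081 ] mid [0.6542 0.1119 0.0803] rng [0.102 0.103 0.011]
scene knob 98 med [0.6546 0.1127 0.1109] mid [0.6538 0.1116 0.1072] rng [0.021 0.021 0.014]
scene floor 3023 med [0.4565 0.0597 0.0033] mid [0.4503 0.0687 0.003 ] rng [0.259 0.208 0.018]
scene rim 504 med [0.5076 0.0898 0.018 ] mid [0.5064 0.0637 0.0484] rng [0.25  0.153 0.074]
scene lid 1018 med [ 0.5806 -0.2392  0.1057] mid [ 0.5613 -0.254   0.1062] rng [0.149 0.228 0.012]
scene nest 1031 med [ 0.6144 -0.2035  0.0335] mid [ 0.585  -0.2395  0.0333] rng [0.14  0.146 0.012]
scene sleeve? 114 med [ 0.5122 -0.2833  0.1103] mid [ 0.558  -0.2519  0.0948] rng [0.135 0.121 0.05 ]
scene ring 1499 med [0.5482 0.2875 0.0742] mid [0.5473 0.2862 0.074 ] rng [0.105 0.105 0.011]
```

View pics/c1.png

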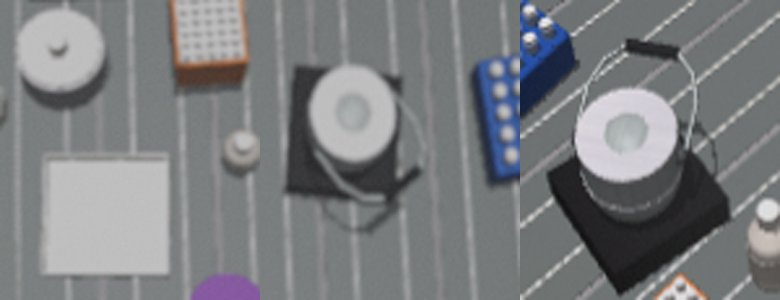

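The crop confirms the choices: white cap with knob (left panel, 57,45), a plain white tray below it, and the canister with its folded bail pointing to -x/-y and a black sleeve. The measured heights agree (disc 81 mm, ring 75 mm, lid 106 mm), apart from the sleeve depth, which needs a closer look. I'm setting out for the cap.

```bash
python3 -m crank '[[0.3,[0,0,-0.01],[0,0,-8.1]],[0.3,[0,0,-0.01],[0,0,-8.1]],[0.3,[0,0,-0.01],[0,0,-8.1]],[0.3,[0,0,-0.01],[0,0,-8.1]],[0.3,[0,0,-0.01],[0,0,-8.1]],[0.3,[0,0,-0.01],[0,0,-8.1]],[0.3,[0,0,-0.01],[0,0,-8.1]],[0.3,[0,0,-0.01],[0,0,-8.1]]]'
python3 -m crank '[[0.3,[0.038,0.026,0],[0,0,0]],[0.3,[0.038,0.026,0],[0,0,0]],[0.3,[0.038,0.026,0],[0,0,0]],[0.3,[0.038,0.026,0],[0,0,0]],[0.3,[0.038,0.026,0],[0,0,0]],[0.3,[0.038,0.026,0],[0,0,0]],[0.3,[0.038,0.026,0],[0,0,0]],[0.3,[0.038,0.026,0],[0,0,0]]]'
python3 - <<'E'
from h import *
s=snap("wrist"); save(s,"w1.png"); np.savez("w1.npz",**s)
print(-np.array(s["R"]).T@s["t"]); print(robot.get_obs()["tool_pos"])
E
```

```text
time: 0.9
tool_pos: [0.2341, -0.4974, 0.2852]
ee_rot: [-3.141, -0.001, 1.577]
wrist_force: [-1.0, -0.7, 0.5]
width: 0.0659
finger_force: 0.0
time: 1.7
tool_pos: [0.4427, -0.1919, 0.2851]
ee_rot: [-3.141, -0.0, 1.571]
wrist_force: [-0.0, -0.4, -0.8]
width: 0.0659
finger_force: 0.0
[ 0.44197768 -0.1125653   0.46444824]
[ 0.44597525 -0.18594975  0.28493385]
```

```bash
python3 -m crank '[[0.3,[0.038,0.026,0],[0,0,0]],[0.3,[0.038,0.026,0],[0,0,0]],[0.3,[0.038,0.026,0],[0,0,0]],[0.3,[0.038,0.026,0],[0,0,0]],[0.3,[0.038,0.026,0],[0,0,0]],[0.3,[0.038,0.026,0],[0,0,0]],[0.3,[0.038,0.026,0],[0,0,0]],[0.3,[0.038,0.026,0],[0,0,0]]]'
python3 -m crank '[[0.3,[0,0,0],[0,0,0]],[0.3,[0,0,0],[0,0,0]]]'
python3 - <<'E'
from h import *
s=snap("wrist"); save(s,"w2.png"); np.savez("w2.npz",**s)
print(-np.array(s["R"]).T@s["t"]); print(robot.get_obs()["tool_pos"])
X=cloud(s); z=X[...,2]; near=np.hypot(X[...,0]-.652,X[...,1]-.11)
for nm,m in (("disc",(abs(z-.081)<.006)&(near<.06)),("knob",(z>.105)&(z<.117)&(near<.03))):
    p=X[m]; print(nm,len(p),np.median(p,0),(np.percentile(p,1,axis=0)+np.percentile(p,99,axis=0))/2,np.ptp(p,axis=0))
E
```

```text
time: 2.55
tool_pos: [0.6509, 0.1117, 0.2847]
ee_rot: [-3.141, 0.0, 1.571]
wrist_force: [0.3, -1.0, -0.3]
width: 0.0661
finger_force: 0.0
time: 2.75
tool_pos: [0.6501, 0.1107, 0.2835]
ee_rot: [-3.138, 0.001, 1.572]
wrist_force: [0.3, -0.3, 0.4]
width: 0.0656
finger_force: 0.0
[0.64979917 0.19021314 0.46277413]
[0.64988255 0.10971951 0.28467525]
disc 7556 [0.65235277 0.11511637 0.08105051] [0.65262308 0.11188857 0.07904962] [0.10228861 0.10178426 0.0118672 ]
knob 463 [0.65210503 0.11188604 0.11099224] [0.65250544 0.11156928 0.10914739] [0.0205179  0.02123029 0.00882131]
```

View pics/w2.png

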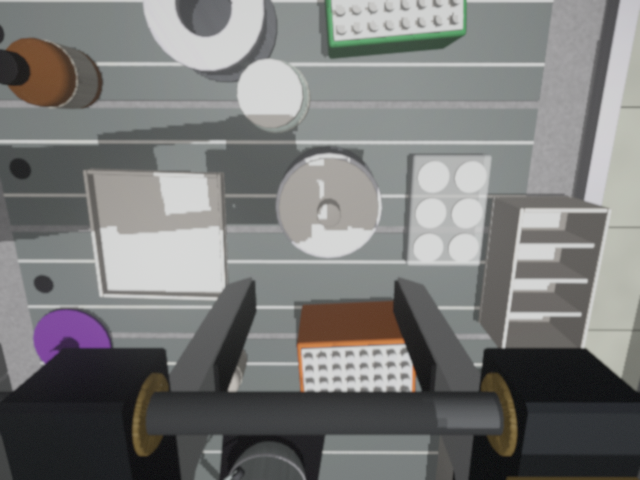

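The wrist view shows the white cap at (330,205), with the knob right at its centre, and the fingers clear of their neighbours. The knob measures (0.6525, 0.1115, top 0.111), as it should. Going down to grip it.

```bash
python3 -m crank '[[0.3,[0.0015,0.0025,0.038],[0,0,0]],[0.3,[0,0,0.038],[0,0,0]],[0.3,[0,0,0.038],[0,0,0]],[0.3,[0,0,0.038],[0,0,0]],[0.3,[0,0,0.03],[0,0,0]],[0.3,[0,0,0.016],[0,0,0]],[0.3,[0,0,0],[0,0,0]],[0.3,[0,0,0],[0,0,0]]]'
python3 -m crank '[[1,[0,0,0],[0,0,0]],[1,[0,0,0],[0,0,0]],[1,[0,0,0],[0,0,0]],[1,[0,0,0],[0,0,0]],[1,[0,0,0],[0,0,0]],[1,[0,0,0],[0,0,0]]]'
```

```text
time: 3.6
tool_pos: [0.6534, 0.111, 0.0894]
ee_rot: [3.139, -0.0, 1.57]
wrist_force: [-0.7, -0.5, -0.0]
width: 0.0657
finger_force: 0.0
time: 4.2
tool_pos: [0.6527, 0.1119, 0.0875]
ee_rot: [3.141, 0.0, 1.571]
wrist_force: [0.8, 0.2, 1.1]
width: 0.0214
finger_force: 30.1
```

```bash
python3 -m crank '[[1,[0,0,-0.01],[0,0,0]],[1,[0,0,-0.02],[0,0,0]],[1,[0,0,-0.03],[0,0,0]],[1,[0,0,-0.03],[0,0,0]],[1,[-0.005,-0.02,0],[0,0,0]],[1,[-0.01,-0.03,0],[0,0,0]],[1,[-0.01,-0.035,0],[0,0,0]],[1,[-0.01,-0.04,0],[0,0,0]]]'
python3 -m crank '[[1,[-0.01,-0.035,0],[0,0,0]],[1,[-0.005,-0.025,0],[0,0,0]],[1,[0,-0.01,0],[0,0,0]],[1,[0,0,0.02],[0,0,0]],[1,[0,0,0.035],[0,0,0]],[1,[0,0,0.035],[0,0,0]],[1,[0,0,0.03],[0,0,0]],[1,[0,0,0.015],[0,0,0]]]'
python3 -m crank '[[1,[0,0,0],[0,0,0]],[1,[0,0,0.01],[0,0,0]],[1,[0,0,0.004],[0,0,0]],[1,[0,0,0.003],[0,0,0]],[1,[0,0,0],[0,0,0]],[1,[0,0,0],[0,0,0]]]'
```

```text
time: 5.0
tool_pos: [0.5268, 0.0765, 0.1778]
ee_rot: [3.141, 0.0, 1.571]
wrist_force: [-0.5, 0.2, 0.7]
width: 0.0216
finger_force: 30.0
time: 5.8
tool_pos: [0.4563, 0.062, 0.0396]
ee_rot: [-3.137, 0.0, 1.571]
wrist_force: [-0.7, 0.3, -0.8]
width: 0.021
finger_force: 30.0
time: 6.4
tool_pos: [0.4581, 0.0618, 0.026]
ee_rot: [3.141, 0.0, 1.571]
wrist_force: [-0.5, 0.1, -2.2]
width: 0.0213
finger_force: 30.0
```

```bash
python3 -m crank '[[1,[0,0,0.002],[0,0,0]],[1,[0,0,0.001],[0,0,0]],[1,[0,0,0],[0,0,0]]]'; python3 -m crank '[[1,[0,0,0.001],[0,0,0]],[1,[0,0,0],[0,0,0]]]'
```

```text
time: 6.7
tool_pos: [0.4577, 0.0618, 0.0224]
ee_rot: [3.142, 0.0, 1.571]
wrist_force: [0.1, -0.2, -1.4]
width: 0.0214
finger_force: 30.0
time: 6.9
tool_pos: [0.4577, 0.0618, 0.0224]
ee_rot: [3.142, 0.0, 1.571]
wrist_force: [-2.5, -0.2, 5.2]
width: 0.0209
finger_force: 30.0
```

```bash
python3 -m crank '[[0.6,[0,0,0],[0,0,0]],[0.6,[0,0,0],[0,0,0]],[0.6,[0,0,0],[0,0,0]],[0.6,[0,0,-0.02],[0,0,0]],[0.6,[0,0,-0.04],[0,0,0]],[0.6,[0,0,-0.04],[0,0,0]],[0.6,[0,0,-0.04],[0,0,0]],[0.6,[0,0,-0.04],[0,0,0]]]'
python3 -m crank '[[0.6,[0,0,-0.04],[0,0,0]],[0.6,[0,0,-0.04],[0,0,0]],[0.6,[-0.04,0.0075,0],[0,0,0]],[0.6,[-0.04,0.0075,0],[0,0,0]],[0.6,[-0.04,0.0075,0],[0,0,0]],[0.6,[-0.04,0.0075,0],[0,0,0]],[0.6,[-0.04,0.0075,0],[0,0,0]],[0.6,[-0.04,0.0075,0],[0,0,0]]]'
python3 -m crank '[[0.6,[-0.04,0.0075,0],[0,0,0]],[0.6,[-0.04,0.0075,0],[0,0,0]],[0.6,[-0.04,0.0075,0],[0,0,0]],[0.6,[-0.03,0.0075,0],[0,0,0]],[0.6,[0,0,0],[0,0,-8.2]],[0.6,[0,0,0],[0,0,-8.2]],[0.6,[0,0,0],[0,0,-8.2]],[0.6,[0,0,0],[0,0,-8.2]]]'
python3 -m crank '[[0.6,[0,0,0],[0,0,0]],[0.6,[0,0,0],[0,0,0]]]'
python3 - <<'E'
from h import *
s=snap("wrist"); save(s,"w3.png"); np.savez("w3.npz",**s)
X=cloud(s); z=X[...,2]; c=s["color"].astype(int)
near=np.hypot(X[...,0]-.577,X[...,1]+.24)
for nm,m in (("lid",(abs(z-.106)<.005)&(near<.053)),("sleeve",(z>.075)&(z<.15)&(c.max(2)<75)&(near>.06)&(near<.13))):
    p=X[m]; print(nm,len(p),np.median(p,0),(np.percentile(p,1,axis=0)+np.percentile(p,99,axis=0))/2,np.ptp(p,axis=0))
E
```

```text
time: 7.7
tool_pos: [0.4575, 0.0618, 0.2029]
ee_rot: [3.141, 0.0, 1.571]
wrist_force: [0.9, 0.0, -0.3]
width: 0.038
finger_force: 0.0
time: 8.5
tool_pos: [0.5028, -0.1799, 0.2812]
ee_rot: [3.141, -0.0, 1.571]
wrist_force: [0.3, 0.1, -0.0]
width: 0.0375
finger_force: 0.0
time: 9.3
tool_pos: [0.5327, -0.3285, 0.2808]
ee_rot: [-3.141, -0.001, 2.149]
wrist_force: [0.4, 0.6, -0.1]
width: 0.0375
finger_force: 0.0
time: 9.5
tool_pos: [0.5327, -0.3282, 0.2811]
ee_rot: [-3.141, -0.0, 2.14]
wrist_force: [0.4, -1.0, 0.1]
width: 0.0377
finger_force: 0.0
lid 9877 [ 0.57588791 -0.23982854  0.1057824 ] [ 0.57718506 -0.24105867  0.10702406] [0.09656468 0.09632053 0.00993254]
sleeve 810 [ 0.50345829 -0.29077568  0.11261367] [ 0.5037453  -0.29143803  0.11168336] [0.03615509 0.04673743 0.00872276]
```

View pics/w3.png

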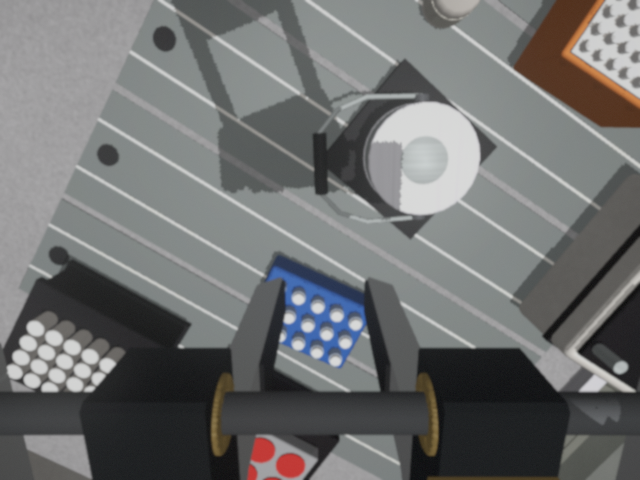

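The wrist view shows the sleeve upright in the image at (320,163), lined up with the fingers. The canister is at (424,157). The sleeve middle is about (0.504, -0.291, 0.107), so the bail rests about 12° up. The radius checks out: 89 of 92 mm. Moving in.

```bash
python3 -m crank '[[0.6,[0.024,-0.002,0],[0,0,0]],[0.6,[0.023,-0.002,0],[0,0,0]],[0.6,[0,0,0.04],[0,0,0]],[0.6,[0,0,0.04],[0,0,0]],[0.6,[0,0,0.035],[0,0,0]],[0.6,[0,0,0.03],[0,0,0]],[0.6,[0,0,0],[0,0,0]],[0.6,[0,0,0],[0,0,0]]]'
python3 - <<'E'
from h import *
print(robot.get_obs()["tool_pos"])
s=snap("wrist"); save(s,"w4.png",(160,100,480,480),1.5)
E
```

```text
time: 10.35
tool_pos: [0.5039, -0.2908, 0.1368]
ee_rot: [-3.141, -0.0, 2.142]
wrist_force: [-0.1, -0.2, 0.1]
width: 0.0375
finger_force: 0.0
[ 0.50385952 -0.29078515  0.1367645 ]
```

View pics/w4.png

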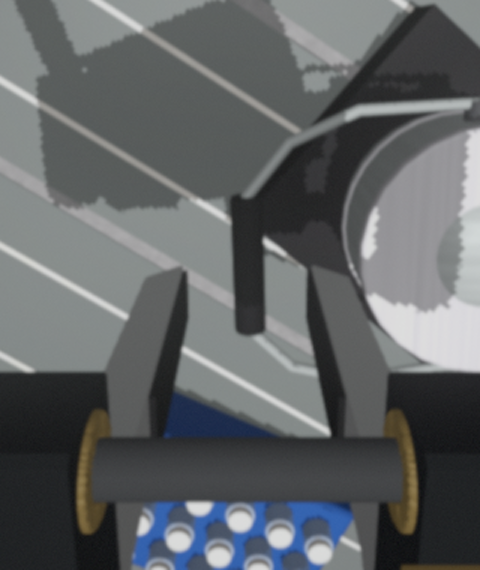

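The sleeve (250,265 in the crop) is midway between the finger tips, and the inner finger clears the canister. Going down and closing.

```bash
python3 -m crank '[[0.6,[0,0,0.02],[0,0,0]],[0.6,[0,0,0.02],[0,0,0]],[0.6,[0,0,0.01],[0,0,0]],[0.6,[0,0,0],[0,0,0]],[1,[0,0,0],[0,0,0]],[1,[0,0,0],[0,0,0]],[1,[0,0,0],[0,0,0]],[1,[0,0,0],[0,0,0]]]'
python3 -m crank '[[1,[0,0,0],[0,0,0]],[1,[0,0,0],[0,0,0]]]'
```

```text
time: 11.2
tool_pos: [0.5043, -0.291, 0.0874]
ee_rot: [3.141, 0.001, 2.143]
wrist_force: [1.0, -0.6, 0.3]
width: 0.0112
finger_force: 30.0
time: 11.4
tool_pos: [0.5041, -0.291, 0.0867]
ee_rot: [3.141, 0.001, 2.143]
wrist_force: [0.9, -0.4, -0.2]
width: 0.0114
finger_force: 30.0
```

```bash
python3 -m crank '[[1,[0.0002,0.0025,-0.0093],[0,0,0]],[1,[0.0002,0.0034,-0.0089],[0,0,0]],[1,[0.0002,0.0043,-0.0085],[0,0,0]],[1,[0.0002,0.0052,-0.008],[0,0,0]],[1,[0.0002,0.006,-0.0074],[0,0,0]],[1,[0.0002,0.0068,-0.0068],[0,0,0]],[1,[0.0002,0.0074,-0.006],[0,0,0]]]'
python3 -m crank '[[1,[0.0002,0.008,-0.0052],[0,0,0]],[1,[0.0002,0.0085,-0.0043],[0,0,0]],[1,[0.0002,0.0089,-0.0034],[0,0,0]],[1,[0.0002,0.0093,-0.0025],[0,0,0]],[1,[0.0002,0.0095,-0.0015],[0,0,0]],[1,[0.0002,0.009,-0.0003],[0,0,0]],[1,[0,0,0],[0,0,0]],[1,[0,0,0],[0,0,0]]]'
python3 - <<'E'
from h import *
s=snap("scene"); o=robot.get_obs(); print(o["tool_pos"],o["wrist_force"])
save(s,"s5.png",(150,60,410,260),3)
E
```

```text
time: 12.1
tool_pos: [0.5335, -0.27, 0.1418]
ee_rot: [-3.141, 0.0, 2.143]
wrist_force: [1.7, -0.0, -2.7]
width: 0.0111
finger_force: 29.9
time: 12.9
tool_pos: [0.5774, -0.2405, 0.1589]
ee_rot: [3.142, 0.0, 2.144]
wrist_force: [0.2, -1.0, -0.9]
width: 0.011
finger_force: 29.9
[ 0.57714586 -0.24063578  0.15885692] [0.71822801 0.15029219 0.49486489]
```

View pics/s5.png

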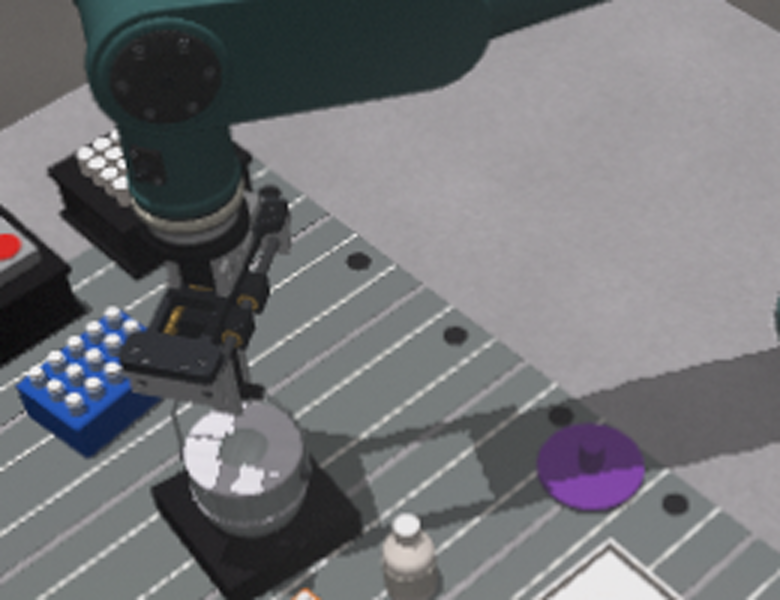

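The bail is upright over the canister (240,420 in the crop), pinched by the fingers, and the canister is still level in its block. Lifting.

```bash
python3 -m crank '[[1,[0,0,-0.003],[0,0,0]],[1,[0,0,-0.006],[0,0,0]],[1,[0,0,-0.01],[0,0,0]],[1,[0,0,-0.015],[0,0,0]],[1,[0,0,-0.02],[0,0,0]],[1,[0,0,-0.02],[0,0,0]],[1,[0,0,-0.02],[0,0,0]],[1,[0,0,-0.02],[0,0,0]]]'
python3 -m crank '[[1,[0,0,-0.015],[0,0,0]],[1,[0,0,-0.008],[0,0,0]],[1,[0,0,-0.003],[0,0,0]],[1,[0,0,0],[0,0,0]],[1,[0.001,0.001,0],[0,0,0]],[1,[0.003,0.003,0],[0,0,0]],[1,[0.005,0.005,0],[0,0,0]],[1,[0.007,0.007,0],[0,0,0]]]'
python3 -m crank '[[1,[0.0085,0.0085,0],[0,0,0]],[1,[0.0085,0.0085,0],[0,0,0]],[1,[0.0085,0.0085,0],[0,0,0]],[1,[0.0085,0.0085,0],[0,0,0]],[1,[0.0085,0.0085,0],[0,0,0]],[1,[0.0085,0.0085,0],[0,0,0]],[1,[0.0085,0.0085,0],[0,0,0]],[1,[0.0085,0.0085,0],[0,0,0]]]'
python3 -m crank '[[1,[0.0085,0.0085,0],[0,0,0]],[1,[0.0085,0.0085,0],[0,0,0]],[1,[0.0085,0.0085,0],[0,0,0]],[1,[0.0085,0.0085,0],[0,0,0]],[1,[0.0085,0.0085,0],[0,0,0]],[1,[0.0085,0.0085,0],[0,0,0]],[1,[0.0085,0.0085,0],[0,0,0]],[1,[0.0085,0.0085,0],[0,0,0]]]'
python3 -m crank '[[1,[0.0085,0.0085,0],[0,0,0]],[1,[0.0085,0.0085,0],[0,0,0]],[1,[0.0085,0.0085,0],[0,0,0]],[1,[0.0085,0.0085,0],[0,0,0]],[1,[0.0085,0.0085,0],[0,0,0]],[1,[0.0085,0.0085,0],[0,0,0]],[1,[0.0085,0.0085,0],[0,0,0]],[1,[0.0085,0.0085,0],[0,0,0]]]'
```

```text
time: 13.75
tool_pos: [0.577, -0.2407, 0.2748]
ee_rot: [3.141, 0.001, 2.143]
wrist_force: [0.4, -0.4, -6.1]
width: 0.0113
finger_force: 29.9
time: 14.55
tool_pos: [0.5818, -0.2179, 0.298]
ee_rot: [-3.141, -0.001, 2.143]
wrist_force: [0.4, 0.9, -5.7]
width: 0.0113
finger_force: 29.9
time: 15.35
tool_pos: [0.6024, -0.1235, 0.2986]
ee_rot: [-3.142, 0.0, 2.143]
wrist_force: [0.4, -0.2, -6.3]
width: 0.0111
finger_force: 29.9
time: 16.15
tool_pos: [0.6227, -0.0295, 0.2985]
ee_rot: [-3.142, 0.0, 2.143]
wrist_force: [0.1, 0.4, -5.7]
width: 0.0105
finger_force: 29.9
time: 16.95
tool_pos: [0.643, 0.0645, 0.2985]
ee_rot: [-3.142, 0.0, 2.143]
wrist_force: [-0.6, -0.2, -5.6]
width: 0.0112
finger_force: 29.9
```

```bash
python3 -m crank '[[1,[0.0085,0.0085,0],[0,0,0]],[1,[0.0085,0.0085,0],[0,0,0]],[1,[0.007,0.007,0],[0,0,0]],[1,[0.005,0.005,0],[0,0,0]],[1,[0.0035,0.003,0],[0,0,0]],[1,[0.0015,0.0015,0],[0,0,0]],[1,[0,0,0],[0,0,0]],[1,[0,0,0],[0,0,0]]]'
python3 -m crank '[[1,[0,0,0],[0,0,0]],[1,[0,0,0],[0,0,0]],[1,[0,0,0],[0,0,0]],[1,[0,0,0],[0,0,0]],[1,[0,0,0],[0,0,0]]]'
python3 - <<'E'
from h import *
from scipy.optimize import least_squares
def circ(p,r,x0):
    f=least_squares(lambda q:np.hypot(p[:,0]-q[0],p[:,1]-q[1])-r,x0,loss="soft_l1",f_scale=.001); return f.x,np.abs(f.fun).mean()
ims=[]
for n in("scene","wrist","top"):
    s=snap(n); X=cloud(s); z=X[...,2]; near=np.hypot(X[...,0]-.6525,X[...,1]-.1115); np.savez(n+"6.npz",**s)
    m=(abs(z-.075)<.004)&(near<.06); p=X[m]; print(n,"ring pts",len(p))
    if len(p)>30:
        d=np.hypot(p[:,0]-.6525,p[:,1]-.1115); a=np.arctan2(p[:,1]-.1115,p[:,0]-.6525)
        for lo in np.arange(-180,180,30):
            k=(np.degrees(a)>=lo)&(np.degrees(a)<lo+30)
            if k.sum()>8: print(lo,k.sum(),np.percentile(d[k],[3,97]).round(4))
    m=(z>.11)&(z<.25)&(near<.06); p=X[m]; print("can",len(p), np.ptp(p,axis=0) if len(p) else"")
    lid=(abs(z-.236)<.012)&(near<.06); 
    if lid.sum()>50: print("lid mid",X[lid].min(0),X[lid].max(0),np.median(X[lid],0))
    ims.append((n,s))
save(ims[0][1],"s6.png",(240,220,410,400),3)
print(robot.get_obs()["tool_pos"])
E
```

```text
time: 17.75
tool_pos: [0.6526, 0.1098, 0.2986]
ee_rot: [-3.141, 0.0, 2.143]
wrist_force: [0.0, -1.0, -5.9]
width: 0.0105
finger_force: 29.9
time: 18.25
tool_pos: [0.6526, 0.1102, 0.2986]
ee_rot: [-3.142, 0.0, 2.143]
wrist_force: [0.9, -0.0, -5.8]
width: 0.0111
finger_force: 29.9
scene ring pts 574
-90 34 [0.0388 0.0528]
-60 68 [0.0392 0.0522]
-30 70 [0.0402 0.053 ]
0 76 [0.0398 0.0529]
30 75 [0.0398 0.0523]
60 72 [0.0381 0.0516]
90 70 [0.038  0.0514]
120 69 [0.0378 0.0509]
150 40 [0.0372 0.0497]
can 1792 [0.09454916 0.09458379 0.06686876]
lid mid [0.60798776 0.06390536 0.22403513] [0.70160472 0.15848915 0.24799712] [0.67052448 0.12815768 0.24481586]
wrist ring pts 1321
-180 60 [0.0453 0.0517]
30 44 [0.0458 0.0512]
60 280 [0.0387 0.051 ]
90 328 [0.0381 0.0512]
120 306 [0.0397 0.0513]
150 303 [0.0389 0.0515]
can 14280 [0.09723772 0.09664351 0.04637229]
lid mid [0.6037754  0.06259165 0.22414409] [0.70023149 0.15923516 0.24799475] [0.63922116 0.12388574 0.24550939]
top ring pts 74
-150 22 [0.0426 0.0537]
-120 25 [0.0414 0.0534]
-90 25 [0.0405 0.0532]
can 132 [0.04488974 0.09579055 0.05888826]
lid mid [0.6309254  0.06017034 0.22484025] [0.6757936  0.15493593 0.24798423] [0.64584073 0.13802711 0.24527741]
[0.65258746 0.11027259 0.29856507]
```

View pics/s6.png

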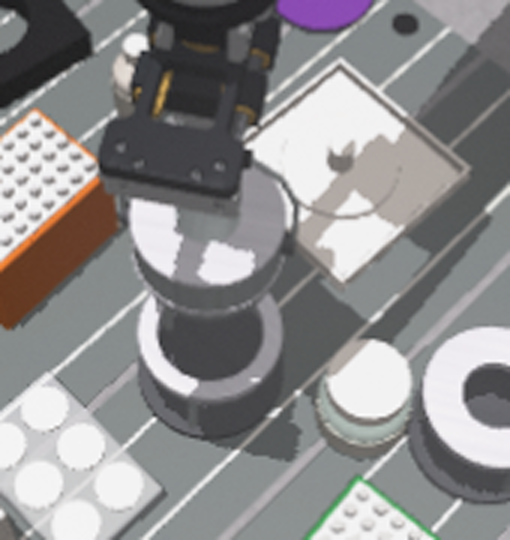

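The scene view shows the canister hanging level over the uncovered ring, canister at (215,235) and ring at (210,350) in the crop. The cap sits flat, knob up, mid-tray (340,155). In the same camera the canister and ring centres agree within about 1 mm. Lowering.

```bash
python3 -m crank '[[1,[0,0,0.005],[0,0,0]],[1,[0,0,0.01],[0,0,0]],[1,[0,0,0.015],[0,0,0]],[1,[0,0,0.015],[0,0,0]],[1,[0,0,0.015],[0,0,0]],[1,[0,0,0.012],[0,0,0]],[1,[0,0,0.008],[0,0,0]],[1,[0,0,0.005],[0,0,0]]]'
python3 -m crank '[[1,[0,0,0.003],[0,0,0]],[1,[0,0,0.002],[0,0,0]],[1,[0,0,0.001],[0,0,0]],[1,[0,0,0],[0,0,0]]]'
python3 -m crank '[[1,[0,0,0.001],[0,0,0]],[1,[0,0,0.001],[0,0,0]],[1,[0,0,0.001],[0,0,0]],[1,[0,0,0],[0,0,0]],[1,[0,0,0],[0,0,0]]]'
python3 -m crank '[[1,[0,0,0.001],[0,0,0]],[1,[0,0,0.001],[0,0,0]],[1,[0,0,0],[0,0,0]],[1,[0,0,0],[0,0,0]]]'
```

```text
time: 19.2
tool_pos: [0.6522, 0.1102, 0.2122]
ee_rot: [-3.14, -0.001, 2.143]
wrist_force: [0.2, 0.2, -5.8]
width: 0.0108
finger_force: 29.9
time: 19.6
tool_pos: [0.6528, 0.1103, 0.208]
ee_rot: [3.141, 0.0, 2.143]
wrist_force: [0.6, -0.7, -6.9]
width: 0.011
finger_force: 29.9
time: 20.1
tool_pos: [0.6525, 0.1102, 0.2045]
ee_rot: [-3.141, 0.0, 2.143]
wrist_force: [-0.1, 0.2, -6.3]
width: 0.0112
finger_force: 29.9
time: 20.5
tool_pos: [0.6525, 0.1103, 0.2024]
ee_rot: [-3.141, -0.0, 2.143]
wrist_force: [0.4, 0.2, -7.5]
width: 0.0111
finger_force: 29.9
```

```bash
python3 -m crank '[[1,[0,0,0.001],[0,0,0]],[1,[0,0,0],[0,0,0]],[1,[0,0,0],[0,0,0]]]'
python3 -m crank '[[1,[0,0,0.001],[0,0,0]],[1,[0,0,0],[0,0,0]],[1,[0,0,0],[0,0,0]]]'
python3 -m crank '[[1,[0,0,0.0005],[0,0,0]],[1,[0,0,0],[0,0,0]],[1,[0,0,0],[0,0,0]]]'
```

```text
time: 20.8
tool_pos: [0.6526, 0.1103, 0.2017]
ee_rot: [3.141, 0.0, 2.143]
wrist_force: [-0.1, 0.5, -5.6]
width: 0.011
finger_force: 29.9
time: 21.1
tool_pos: [0.6527, 0.1104, 0.201]
ee_rot: [3.141, 0.0, 2.143]
wrist_force: [0.3, 0.3, -4.5]
width: 0.0112
finger_force: 29.9
time: 21.4
tool_pos: [0.6528, 0.1104, 0.2007]
ee_rot: [3.141, 0.0, 2.143]
wrist_force: [0.1, 1.4, -2.1]
width: 0.0113
finger_force: 29.9
```

```bash
python3 -m crank '[[1,[0,0,0.0005],[0,0,0]],[1,[0,0,0],[0,0,0]],[1,[0,0,0],[0,0,0]]]'
cat > chk.py <<'E'
from h import *
for n in("scene","wrist","top"):
    s=snap(n); X=cloud(s); z=X[...,2]; near=np.hypot(X[...,0]-.653,X[...,1]-.111)
    m=(abs(z-.147)<.008)&(near<.052); p=X[m]
    for _ in range(3):
        A=np.c_[p[:,:2]-[.653,.111],np.ones(len(p))]; c,*_=np.linalg.lstsq(A,p[:,2],rcond=None)
        r=p[:,2]-A@c; k=abs(r)<2.5*r.std(); p=p[k]
    r0=X[(abs(z-.075)<.004)&(near<.06)]
    print(n,len(p),"tilt deg",np.degrees(c[:2]).round(2),"h",c[2].round(4),"lid mid",((p.min(0)+p.max(0))/2).round(4),np.ptp(p,axis=0).round(3),"ring",len(r0))
print(robot.get_obs()["wrist_force"])
E
python3 chk.py
```

```text
time: 21.7
tool_pos: [0.6528, 0.1105, 0.2005]
ee_rot: [3.14, 0.0, 2.143]
wrist_force: [-0.9, 2.0, 0.7]
width: 0.011
finger_force: 29.9
scene 919 tilt deg [-1.35 -0.88] h 0.1478 lid mid [0.6554 0.1189 0.1472] [0.096 0.081 0.009] ring 339
wrist 12224 tilt deg [-1.27 -0.96] h 0.1476 lid mid [0.6535 0.1116 0.1475] [0.096 0.095 0.006] ring 987
top 108 tilt deg [-4.5 -1.3] h 0.1475 lid mid [0.6538 0.1102 0.1468] [0.05  0.093 0.015] ring 18
[-1.12681549  1.63589345  1.43823851]
```

```bash
python3 -m crank '[[0.9,[0,0,0],[0,0,0]],[0.8,[0,0,0],[0,0,0]],[0.6,[0,0,0],[0,0,0]],[0.5,[0,0,0],[0,0,0]],[0.5,[0,0,0],[0,0,0]]]'
python3 -m crank '[[0.5,[0,0,-0.005],[0,0,0]],[0.5,[0,0,-0.015],[0,0,0]],[0.5,[0,0,-0.03],[0,0,0]],[0.5,[0,0,-0.04],[0,0,0]],[0.5,[0,0,-0.02],[0,0,0]],[0.5,[0,0,0],[0,0,0]],[0.5,[0,0,0],[0,0,0]],[0.5,[0,0,0],[0,0,0]]]'
python3 chk.py; python3 - <<'E'
from h import *
s=dict(np.load("w3.npz")); X=cloud(s); z=X[...,2]; p=X[(abs(z-.106)<.008)&(np.hypot(X[...,0]-.577,X[...,1]+.241)<.052)]
A=np.c_[p[:,:2]-[.577,-.241],np.ones(len(p))]; print("nest baseline",np.degrees(np.linalg.lstsq(A,p[:,2],rcond=None)[0][:2]))
s=snap("wrist"); np.savez("w7.npz",**s); save(s,"w7.png")
E
```

```text
time: 22.35
tool_pos: [0.6526, 0.1099, 0.1992]
ee_rot: [-3.141, 0.0, 2.143]
wrist_force: [0.5, 0.1, 0.7]
width: 0.0394
finger_force: 0.0
time: 23.15
tool_pos: [0.6521, 0.1102, 0.3075]
ee_rot: [-3.139, -0.001, 2.143]
wrist_force: [-0.7, 0.4, -0.6]
width: 0.0471
finger_force: 0.0
scene 1504 tilt deg [-0.99 -2.5 ] h 0.1474 lid mid [0.6549 0.1128 0.1467] [0.095 0.096 0.012] ring 337
wrist 7654 tilt deg [-0.66 -2.22] h 0.1469 lid mid [0.6526 0.1129 0.1469] [0.096 0.096 0.007] ring 384
top 64 tilt deg [ 0.91 -3.08] h 0.1459 lid mid [0.6581 0.1073 0.1469] [0.062 0.088 0.013] ring 54
[ 0.30977025 -0.35793517  0.06311089]
nest baseline [ 0.1339448  -0.10200337]
```

View pics/w7.png

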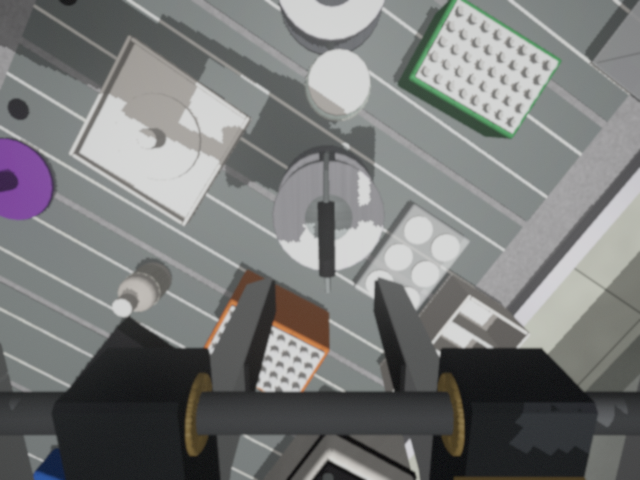

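The view shows the canister seated in the ring at (328,212), the bail upright and freed, and the cap mid-tray at (153,140). The lid fit suggests a lean of about 2.4°. I'll quantify that against the hanging state and the ring centre before deciding whether to mend it.

```bash
python3 - <<'E'
from h import *
from scipy.optimize import least_squares
def plane(X,h,c0):
    z=X[...,2]; p=X[(abs(z-h)<.006)&(np.hypot(X[...,0]-c0[0],X[...,1]-c0[1])<.046)]
    A=lambda p:np.c_[p[:,:2]-c0,np.ones(len(p))]
    f=least_squares(lambda q:A(p)@q-p[:,2],[0,0,h],loss="soft_l1",f_scale=.0005).x
    return np.degrees(f[:2]).round(2)
print("hanging wrist",plane(cloud(dict(np.load("wrist6.npz"))),.2455,[.6525,.111]),"scene",plane(cloud(dict(np.load("scene6.npz"))),.2455,[.6545,.111]))
print("nest scene",plane(cloud(dict(np.load("scene0.npz"))),.106,[.579,-.239]),"nest wrist",plane(cloud(dict(np.load("w3.npz"))),.106,[.577,-.241]))
print("now wrist",plane(cloud(dict(np.load("w7.npz"))),.147,[.653,.112]), "now scene",plane(cloud(snap("scene")),.147,[.654,.112]))
# ring centre from scene6 & wrist6: outer edge points
for n in("scene6","wrist6"):
    X=cloud(dict(np.load(n+".npz"))); z=X[...,2]; d=np.hypot(X[...,0]-.653,X[...,1]-.1115)
    p=X[(abs(z-.075)<.004)&(d<.058)][:,:2]
    # annulus fit: penalise points outside 38..52 mm
    def cost(q):
        r=np.hypot(*(p-q).T); return np.sum(np.minimum(np.maximum(0,r-.052)+np.maximum(0,.038-r),.003))
    g=[(cost(np.array([x,y])),x,y) for x in np.arange(.648,.660,.0005) for y in np.arange(.106,.118,.0005)]
    m=min(g)[0]; b=np.array([q[1:] for q in g if q[0]<m*1.2+1e-4]); print(n,"ring",b.mean(0).round(4),np.ptp(b,axis=0))
E
```

```text
hanging wrist [-0.32 -0.36] scene [0.23 0.07]
nest scene [ 0.07 -0.29] nest wrist [ 0.04 -0.11]
now wrist [-0.64 -2.16] now scene [-0.91 -2.39]
scene6 ring [0.6537 0.1115] [0.0005 0.    ]
wrist6 ring [0.6525 0.111 ] [0. 0.]
```

The canister leans 2.3° and the two looks agree, so it isn't drifting. That is well inside the bail's own 3–4° plumbness, and it is centred within about 1 mm, so redoing the set-down would risk more than it gains. The robot is clear, so I'm handing in.

```bash
python3 -c "
from bench import robot
print(robot.get_obs()['time'],robot.close_job())"
```

```text
the job is handed in; nothing more can be done
23.4 None
```

The job is handed in at 23.4 s: the cap lies flat, knob up, mid-tray, and the canister stands released in the wide ring, centred within about 1 mm, leaning about 2.3° (left as is); I felt no contact with the other items but did not re-measure them.

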